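Sort the finished samples into their racks

ROBOT

A 6-joint arm with a two-finger parallel gripper is mounted at the origin on the work surface. World frame = base frame: x ahead of the robot, y to its left, z up, the work surface at z = 0. Lengths are in mm, angles in rad, forces in N, time in s.
With the tool pointing down it reaches from about 350 to 875 mm from the base axis. Payload 4.2 kg.
Tool frame: the origin (TCP) lies between the finger pads; the fingertips stand 11 mm ahead of it and the grasp point (between the pads) lies 8 mm behind it; z points along the fingers, y is the direction in which the jaws open and shut (so a half turn about z gives the same grasp; the last joint's range is limited). The gripper opens to 85 mm and grips with 20 to 120 N. Pads are 22 mm wide; open, the fingers measure 114 mm over their backs; the gripper's body (76 mm by 85 mm) begins 54 mm behind the grasp point. The pads swing forward as they close: fully open they stand 13 mm farther back than shut.
Start: joints at [1.521, 0.385, 0.008, 0, -1.194, -0.259], TCP at [189.915, 595.426, 242.312] pointing down, gripper open.
Joint ranges: [-3.14, 3.14], [-1.21, 2.06], [-1.07, 1.41], [-3.16, 2.05], [-2.99, -0.16], [-3.1, 3.1]. Speed limits (rad/s): [2.79, 2.79, 3.14, 3.14, 3.14, 3.14].

INTERFACE

Orientations are given as a unit quaternion [x, y, z, w].
In Python, from bench import * gives the robot as it stands.
- The arm moves only by the tool servo_tool, never from a script. Its argument "rows" is a list of rows, each a list of 7 numbers: the opening, from 0 (shut) to 1 (fully open), then the shift along the tool's x, y, z in cm, then the turn, a rotation vector about the tool's x, y, z in degrees. A call has 1 to 12 rows; each row shifts and turns the commanded pose from where the row before left it, along the tool's axes as they then stand; what a row does not reach is not made up. A row lasts 1/10 s, in which the tool goes at most 50 mm and 8.59 degrees, less where a joint would pass 70% of its speed; a pose out of reach is approached as far as the arm can. A call is refused whole if a number of a shift passes 5 or a number of a turn 8.59, either way. A call with a gripper value outside its range is refused whole. The fingers move at their own pace and stop on an object; the grip force is fixed at half the most. Time passes only in rows, so rows that do not move let the fingers close. It gives the time, the measured TCP pose, the force and the opening at its end, in the units of the state.
- read_state(): the state, without advancing time (a new reading comes with each control period).
- get_image(name): name is "scene" or "top" or "wrist"; returns a dict with "image" (420x560x3 uint8, red, green, blue), "mtx" (3x3 intrinsics, pixels), "extrinsics" (4x4, takes a point from camera to world coordinates). Camera axes: x right, y up, looking along -z (the intrinsics and any distortion apply to the point x, -y, -z); pixel columns grow to the right and rows downward; lengths in mm; the calibration is good to about 2 mm. The wrist camera is an equidistant fisheye: a pixel r from the principal point sees the ray r / f radians off the axis. A picture is of the moment at which its call begins. There is no depth.
- job_done(): hands the job in, once; it reports no verdict.
The state is a dict: "clock": time; "joints": joint angles; "joint_vel": joint speeds; "joint_efforts": joint torques, N m; "position": TCP position; "ee_rot": TCP orientation; "contact_force": force on the tool from outside, world axes, zero at the start; "wrist_torque": the same for the moment, N m; "gripper_width": finger opening in mm.
Only numpy, scipy, OpenCV 4.12 (cv2) and the standard library are available. Lean on these libraries where they do the work, as an engineer would, in place of code of your own. Each camera call takes 0.05 s, during which the arm holds its last target. There are 200 camera calls.

TASK

The sample run is over: sort what stands on the bench into the white racks, one wide jar into each bay of the large jar rack, one slim bottle into each bay of the narrow-bayed bottle rack, and the cuvette case into the undivided tray. Everything must end standing upright and flat on the floor of its bay, let go of and at rest. Jars and bottles hold samples, so keep them upright all the while, and leave the glass beaker and the amber bottle where they are.

Things in the scene. Friction and masses are not known exactly. Their poses are not given: they have to be found in the camera images.
- jar_a_c (a point): one of two like wide sample jars: white upright cylinder with ribbed grey lid of the same width, 52 mm diameter, 58 mm high, about 90 g, loose. Point: its centre, half-way up (29 mm above its foot); z is up along the jar. May be gripped anywhere up its side, body or lid.
- jar_b_c (a point): the other of two like wide sample jars: white upright cylinder with ribbed grey lid of the same width, 52 mm diameter, 58 mm high, about 90 g, loose. Point: its centre, half-way up (29 mm above its foot); z is up along the jar. May be gripped anywhere up its side, body or lid.
- bottle_a_c (a point): one of two like slim sample bottles: white upright cylinder 30 mm in diameter up to 54 mm above its foot, then a short shoulder and a grey cap 23 mm in diameter; 76 mm high in all, about 50 g, loose. Point: its centre, half-way up (38 mm above its foot); z is up along the bottle.
- bottle_b_c (a point): the other of two like slim sample bottles: white upright cylinder 30 mm in diameter up to 54 mm above its foot, then a short shoulder and a grey cap 23 mm in diameter; 76 mm high in all, about 50 g, loose. Point: its centre, half-way up (38 mm above its foot); z is up along the bottle.
- case_c (a point): cuvette case: closed grey oblong box with a black seam and a steel catch, 64 mm (its x) by 34 mm (its y) by 52 mm high (its z), about 80 g, loose, standing on the bench. Smooth flat sides; best gripped across the 34 mm (along its y). Point: its centre, half-way up (26 mm above its underside).
- jar_rack: the jar rack: the largest white open rack, 152 mm (its y) by 78 mm (its x), one divider making two square bays of 70 mm inside, whose centres lie at y = +37 and -37 mm. One jar per bay. Fixed in place. Origin: centre of its underside, on the bench top; the long side runs along its y, z up. All walls 16 mm high and 4 mm thick, inner floor 3 mm above the bench.
- bottle_rack: the bottle rack: white open rack, 108 mm (its y) by 56 mm (its x), one divider making two square bays of 48 mm inside, whose centres lie at y = +26 and -26 mm. One bottle per bay. Fixed in place. Origin: centre of its underside, on the bench top; the long side runs along its y, z up. All walls 16 mm high and 4 mm thick, inner floor 3 mm above the bench.
- case_tray: the case tray: white open tray without divider, 98 mm (its y) by 66 mm (its x), inside 90 mm by 58 mm; the case fits only with its long side along the tray's long side (case x along tray y, either way round). Fixed in place. Origin: centre of its underside, on the bench top; the long side runs along its y, z up. All walls 16 mm high and 4 mm thick, inner floor 3 mm above the bench.
- beaker: bystander, leave alone: empty glass beaker, 68 mm in diameter, 85 mm high, loose. Origin: centre of its underside.
- amber: bystander, leave alone: amber glass bottle with black cap, 68 mm in diameter, 130 mm high, loose. Origin: centre of its underside.
Not all that is in view belongs to the job. What is shaped like the part that bears bottle_a_c but pink is not meant.

How it is judged:
By the outcome, as a careful person would: the job done as asked, in the order asked, and still so for the second after the job is handed in, with the robot touching nothing.
It also fails if it takes over 125 s, if anything falls off the work surface, if the arm or the gripper's body presses on something with over 40 N, if the wrist force passes 120 N, or if a joint passes its speed limit or range.

## Working session

There is one attempt and no reset: what is moved stays moved. The work goes in short steps, Python scripts to look and compute and a tool call to move; the robot and the scene stay as the last step left them, time stands still between calls to the robot, and variables do not carry over. Pictures are saved under pics/ and viewed, about 12 in all and at most 16, crops included, and the job is handed in when it is done.

Besides the shell and the picture viewer there is one more tool, called after "Call:" as a command line: name --pt "numbers of a row" for each row, then --argument value for the rest. servo_tool: Moves the arm, as the interface text tells. Its arguments: {"type":"object","properties":{"rows":{"type":"array","items":{"type":"array","items":{"type":"number"}}}},"required":["rows"]}

```bash
mkdir -p pics; ls; python3 - <<'E'
from bench import *
import cv2,pickle
d={n:get_image(n) for n in("scene","top","wrist")}
pickle.dump(d,open("i0.pkl","wb"))
for n in d: cv2.imwrite(f"pics/{n}0.png",d[n]["image"][:,:,::-1])
for n in d: print(n,d[n]["mtx"].round(1).tolist(),d[n]["extrinsics"].round(3).tolist(),[k for k in d[n]])
s=read_state();print(s)
E
```

```text
pics
scene [[529.9, 0.0, 274.7], [0.0, 529.9, 207.8], [0.0, 0.0, 1.0]] [[-0.046, -0.705, 0.708, 1416.515], [0.999, -0.028, 0.037, 43.871], [-0.006, 0.709, 0.705, 959.391], [0.0, 0.0, 0.0, 1.0]] ['image', 'mtx', 'extrinsics']
top [[430.9, 0.0, 284.2], [0.0, 430.9, 201.5], [0.0, 0.0, 1.0]] [[-0.011, 0.989, -0.145, 378.943], [-1.0, -0.008, 0.022, 13.628], [0.02, 0.145, 0.989, 1152.342], [0.0, 0.0, 0.0, 1.0]] ['image', 'mtx', 'extrinsics']
wrist [[325.2, 0.0, 285.1], [0.0, 325.2, 207.0], [0.0, 0.0, 1.0]] [[-0.304, 0.914, 0.27, 258.675], [-0.953, -0.292, -0.084, 573.71], [0.002, -0.283, 0.959, 371.455], [0.0, 0.0, 0.0, 1.0]] ['image', 'mtx', 'extrinsics']
{'clock': 0.15, 'joints': array([ 1.52055690e+00,  3.85369421e-01,  6.96041374e-03, -3.51025571e-04,
       -1.19397463e+00, -2.58581425e-01]), 'joint_vel': array([ 0.00159867, -0.00337777,  0.00286297, -0.00011398, -0.00053903,
       -0.00123555]), 'joint_efforts': array([ 9.15062628e-05, -3.92678654e+01,  1.88582969e+01,  4.18856174e+00,
       -3.43623935e-03, -2.29626387e-06]), 'position': array([189.82822258, 595.04805976, 241.48742885]), 'ee_rot': array([ 9.88092099e-01, -1.53861457e-01, -7.97362980e-05,  8.06319136e-04]), 'contact_force': array([-0.02131287, -0.23383513, -0.03719519]), 'wrist_torque': array([-0.01982719,  0.04087146, -0.00377871]), 'gripper_width': 85.46400148844535}
```

View pics/top0.png

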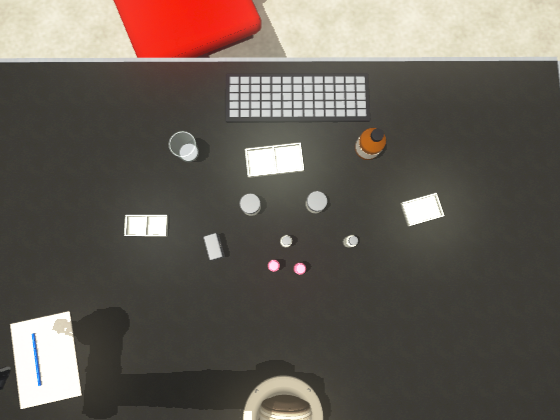

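View pics/scene0.png

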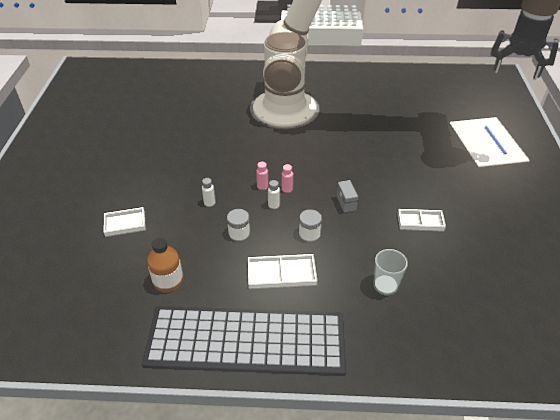

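```bash
cat > h.py <<'E'
import numpy as np,cv2,pickle
def ray(im,px,fish=False):
    K=im["mtx"];E=im["extrinsics"]
    a=(px[0]-K[0,2])/K[0,0];b=(px[1]-K[1,2])/K[1,1]
    if fish:
        t=np.hypot(a,b);s=np.sin(t)/max(t,1e-9);v=np.array([a*s,-b*s,-np.cos(t)])
    else: v=np.array([a,-b,-1.])
    return E[:3,3],E[:3,:3]@v
def cast(im,px,z,fish=False):
    o,d=ray(im,px,fish);return (o+d*(z-o[2])/d[2])[:2]
def proj(im,P,fish=False):
    K=im["mtx"];E=im["extrinsics"];c=E[:3,:3].T@(np.array(P,float)-E[:3,3]);v=np.array([c[0],-c[1],-c[2]])
    r=np.hypot(v[0],v[1])
    k=np.arctan2(r,v[2])/max(r,1e-9) if fish else 1/v[2]
    return K[:2,:2]@(v[:2]*k)+K[:2,2]
E
python3 - <<'E'
from h import *
d=pickle.load(open("i0.pkl","rb"));im=d["top"];g=im["image"]
hsv=cv2.cvtColor(g,cv2.COLOR_RGB2HSV)
m=((hsv[...,2]>95)&(hsv[...,1]<60)).astype(np.uint8)
m[:125]=0;m[300:]=0
n,l,st,c=cv2.connectedComponentsWithStats(m)
for i in range(1,n):
    if st[i,4]<40: continue
    p=c[i];w=[cast(im,q,16) for q in cv2.boxPoints(cv2.minAreaRect(np.argwhere(l==i)[:,::-1].astype(np.float32)))]
    w=np.array(w);e=w[1]-w[0];f=w[2]-w[1];L=e if np.hypot(*e)>np.hypot(*f) else f
    print(p.round(1),st[i].tolist(),"mid16",w.mean(0).round(0),np.hypot(*e).round(),np.hypot(*f).round(),"long dir deg",np.degrees(np.arctan2(L[1],L[0])).round(1),"z55",cast(im,p,55).round(0))
big=cv2.resize(g[130:290,120:450],None,fx=2.4,fy=2.4,interpolation=cv2.INTER_CUBIC)
cv2.imwrite("pics/topc.png",big[:,:,::-1])
E
```

```text
[277.2 156.8] [244, 125, 67, 65, 3158] mid16 [668.   7.] 181.0 178.0 long dir deg -90.3 z55 [658.   7.]
[183.2 145.5] [168, 131, 30, 30, 681] mid16 [701. 262.] 78.0 81.0 long dir deg -179.0 z55 [689. 252.]
[363.  151.1] [355, 137, 24, 22, 129] mid16 [ 686. -230.] 37.0 70.0 long dir deg -132.0 z55 [ 672. -219.]
[315.6 201.6] [305, 191, 22, 23, 389] mid16 [545. -95.] 61.0 53.0 long dir deg -45.4 z55 [538. -91.]
[249.8 203.8] [239, 193, 22, 23, 385] mid16 [539.  81.] 56.0 59.0 long dir deg 179.8 z55 [534.  78.]
[421.7 208.9] [400, 192, 45, 35, 1005] mid16 [ 522. -379.] 108.0 69.0 long dir deg -74.4 z55 [ 517. -365.]
[145.8 224.8] [124, 214, 44, 23, 987] mid16 [486. 354.] 113.0 58.0 long dir deg -90.5 z55 [482. 342.]
[212.4 246.2] [203, 233, 19, 27, 352] mid16 [429. 177.] 39.0 66.0 long dir deg -164.2 z55 [427. 173.]
[285.5 241. ] [280, 235, 13, 13, 128] mid16 [440. -15.] 31.0 32.0 long dir deg -90.6 z55 [438. -12.]
[350. 241.] [343, 235, 15, 13, 153] mid16 [ 438. -183.] 37.0 32.0 long dir deg -90.6 z55 [ 436. -177.]
[273.2 265.2] [269, 260, 9, 10, 61] mid16 [377.  19.] 20.0 21.0 long dir deg -121.3 z55 [378.  19.]
[300.3 268.4] [297, 264, 8, 9, 56] mid16 [369. -52.] 18.0 21.0 long dir deg 179.0 z55 [369. -49.]
```

View pics/topc.png

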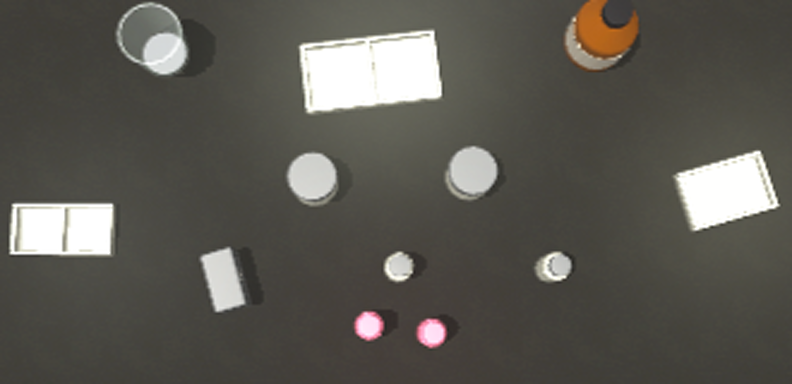

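```bash
cat >> h.py <<'E'
def tgt(s,P,yawy=None):
    from scipy.spatial.transform import Rotation as R
    r=R.from_quat(s["ee_rot"]);M=r.as_matrix()
    print("t",s["clock"],"pos",s["position"].round(1),"yaw_y",np.degrees(np.arctan2(M[1,1],M[0,1])).round(1),"z",M[:,2].round(3),"w",round(s["gripper_width"],1),"F",s["contact_force"].round(1))
    if P is not None: print("  tool shift cm",(M.T@(np.array(P)-s["position"])/10).round(2))
E
python3 - <<'E'
from h import *
im=pickle.load(open("i0.pkl","rb"))["top"]
f=lambda u,v,z:cast(im,(120+u/2.4,130+v/2.4),z)
for n,u,v,z in(("jA",313,176,58),("jB",473,171,58),("bA",400,266,76),("bB",559,265,76)):print(n,f(u,v,z).round(0))
for n,z,c in(("jr",16,[(300,44),(435,31),(441,98),(307,112)]),("br",16,[(12,204),(114,205),(113,256),(10,254)]),("ct",16,[(675,177),(761,152),(778,206),(694,230)]),("case",52,[(202,255),(231,248),(246,303),(217,311)])):
    q=np.array([f(*a,z) for a in c]);a=np.array([q[1]-q[0],q[2]-q[3],q[3]-q[0],q[2]-q[1]])
    print(n,q.mean(0).round(0),np.hypot(*a.T).round(0),np.degrees(np.arctan2(a[:,1],a[:,0])).round(1))
E
```

```text
jA [535.  77.]
jB [539. -95.]
bA [437. -15.]
bB [ 437. -180.]
jr [660.  14.] [154. 151.  79.  78.] [ -84.6  -84.3 -174.2 -176. ]
br [484. 353.] [111. 112.  55.  56.] [ -91.1  -91.7 -179.9 -179.5]
ct [ 520. -382.] [102.  99.  62.  63.] [ -74.4  -74.8 -163.  -166. ]
case [427. 171.] [31. 31. 61. 60.] [ -76.9  -75.2 -164.2 -164.2]
```

Call:
servo_tool --pt "1 0 0 0 0 0 8" --pt "1 0 0 0 0 0 8" --pt "1 0 0 0 0 0 8" --pt "1 0 0 0 0 0 8" --pt "1 0 0 0 0 0 8" --pt "1 0 0 0 0 0 8" --pt "1 0 0 0 0 0 8" --pt "1 0 0 0 0 0 8" --pt "1 0 0 0 0 0 8" --pt "1 0 0 0 0 0 0"

```text
clock: 1.15
position: [189.8, 595.2, 241.9]
ee_rot: [0.709, -0.705, 0.0, 0.0]
contact_force: [0.3, -0.1, -0.4]
gripper_width: 85.1
```

Call:
servo_tool --pt "1 2 -1.4 0 0 0 0" --pt "1 4 -2.8 0.5 0 0 0" --pt "1 4 -2.8 0.5 0 0 0" --pt "1 4 -2.8 0.5 0 0 0" --pt "1 4 -2.8 0.5 0 0 0" --pt "1 4 -2.8 0.5 0 0 0" --pt "1 4 -2.8 0.5 0 0 0" --pt "1 4 -2.8 0.5 0 0 0" --pt "1 4 -2.8 0.5 0 0 0" --pt "1 4 -2.8 0.5 0 0 0" --pt "1 4 -2.8 0.5 0 0 0" --pt "1 4 -2.8 0.5 0 0 0"

```text
clock: 2.35
position: [515.2, 135.4, 187.3]
ee_rot: [0.71, -0.704, 0.0, -0.0]
contact_force: [0.5, 0.4, 1.1]
gripper_width: 85.5
```

Call:
servo_tool --pt "1 4 -2 0.5 0 0 0" --pt "1 1.6 0 0 0 0 0" --pt "1 0 0 0 0 0 0" --pt "1 0 0 0 0 0 0" --pt "1 0 0 0 0 0 0"

```text
clock: 2.85
position: [534.4, 82.3, 182.7]
ee_rot: [0.71, -0.704, 0.0, -0.0]
contact_force: [-0.1, 0.7, 0.5]
gripper_width: 85.3
```

```bash
python3 - <<'E'
from bench import *
from h import *
im=get_image("wrist");pickle.dump(im,open("w1.pkl","wb"))
cv2.imwrite("pics/w1.png",im["image"][:,:,::-1])
tgt(read_state(),(535,77,36))
print("jarA pred",proj(im,(535,77,58),True),"jr",[proj(im,p,True).round() for p in((660,14,16),(657,51,3),(663,-23,3))])
E
```

```text
t 2.9 pos [534.4  82.5 182.7] yaw_y -179.5 z [ 0.001  0.    -1.   ] w 85.4 F [ 0.1 -0.2  0.7]
  tool shift cm [ 0.55 -0.04 14.67]
jarA pred [284.83278489 196.45747252] jr [array([154., 121.]), array([163., 157.]), array([156.,  84.])]
```

View pics/w1.png

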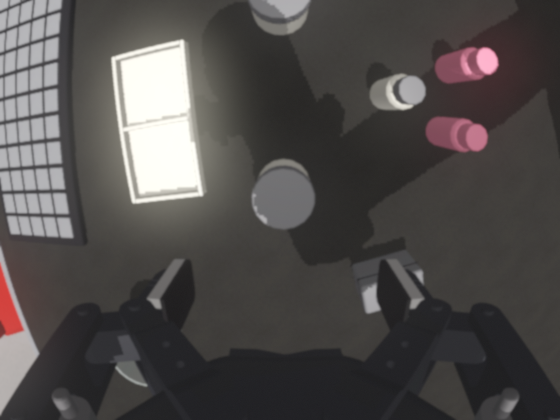

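```bash
python3 - <<'E'
from h import *
im=pickle.load(open("w1.pkl","rb"))
print("jA",cast(im,(283.5,196),58,True),"bA cap",cast(im,(410,90),76,True))
q=np.array([cast(im,c,16,True) for c in((113,58),(184,41),(203,193),(133,203))])
a=np.array([q[1]-q[0],q[2]-q[3],q[3]-q[0],q[2]-q[1]])
print(q.mean(0),np.hypot(*a.T),np.degrees(np.arctan2(a[:,1],a[:,0])))
g=im["image"][:215,100:215];m=cv2.inRange(g,(150,150,140),(255,255,255))
n,l,st,c=cv2.connectedComponentsWithStats(cv2.morphologyEx(m,cv2.MORPH_CLOSE,np.ones((5,5))))
i=1+st[1:,4].argmax();b=cv2.boxPoints(cv2.minAreaRect(np.argwhere(l==i)[:,::-1].astype(np.float32)))+[100,0]
print(st[i],b,np.mean([cast(im,c,16,True) for c in b],0))
E
```

```text
jA [536.08112811  76.62628466] bA cap [441.82529883 -11.65923716]
[659.62067024  16.4616645 ] [ 76.25989284  77.41783867 149.30250768 146.78941431] [-174.16421478 -172.30170018   95.77700498   96.21201367]
[   11    39    93   165 11873] [[107.63078499  48.04615784]
 [185.29232788  38.33847046]
 [204.93847656 195.50770569]
 [127.27693176 205.21539307]] [662.36378891  14.18437136]
```

Call:
servo_tool --pt "0.9 0.3 0 2 0 0 0" --pt "0.9 0.2 0 3 0 0 0" --pt "0.9 0 0 3 0 0 0" --pt "0.9 0 0 2.5 0 0 0" --pt "0.9 0 0 2 0 0 0" --pt "0.9 0 0 1.5 0 0 0" --pt "0.9 0 0 0.6 0 0 0" --pt "0.9 0 0 0 0 0 0" --pt "0.9 0 0 0 0 0 0"

```text
clock: 3.8
position: [535.3, 77.0, 37.1]
ee_rot: [0.709, -0.705, 0.0, -0.001]
contact_force: [0.0, -0.4, 0.9]
gripper_width: 77.0
```

Call:
servo_tool --pt "0.5 0 0 0 0 0 0" --pt "0.5 0 0 0 0 0 0" --pt "0.4 0 0 0 0 0 0" --pt "0.4 0 0 0 0 0 0" --pt "0.4 0 0 0 0 0 0" --pt "0.4 0 0 0 0 0 0" --pt "0.4 0 0 0 0 0 0"

```text
clock: 4.5
position: [535.7, 76.7, 37.6]
ee_rot: [0.709, -0.705, 0.001, -0.001]
contact_force: [-0.2, 1.0, 5.8]
gripper_width: 50.6
```

Call:
servo_tool --pt "0.4 0 0 -0.5 0 0 0" --pt "0.4 0 0 -1.5 0 0 0" --pt "0.4 0 0 -1.5 0 0 0" --pt "0.4 0.5 -1 -0.5 0 0 0" --pt "0.4 0.5 -2.5 0 0 0 0" --pt "0.4 0.5 -3 0 0 0 0" --pt "0.4 0.5 -3 0 0 0 0" --pt "0.4 0.5 -2 0 0 0 0" --pt "0.4 0 -0.6 0 0 0 -2.5" --pt "0.4 0 0 0 0 0 -2.5" --pt "0.4 0 0 0 0 0 0" --pt "0.4 0 0 0 0 0 0"

```text
clock: 5.7
position: [655.7, 51.4, 75.6]
ee_rot: [0.739, -0.674, -0.0, 0.0]
contact_force: [0.6, 0.2, -1.5]
gripper_width: 50.5
```

```bash
python3 - <<'E'
from bench import *
from h import *
im=get_image("wrist");pickle.dump(im,open("w2.pkl","wb"))
cv2.imwrite("pics/w2.png",im["image"][:,:,::-1])
tgt(read_state(),(656.5,51.8,40))
E
```

```text
t 5.75 pos [655.7  51.6  75.9] yaw_y -174.8 z [-0.001 -0.    -1.   ] w 50.6 F [-0.2  0.9 -0.9]
  tool shift cm [-0.01 -0.08  3.59]
```

View pics/w2.png

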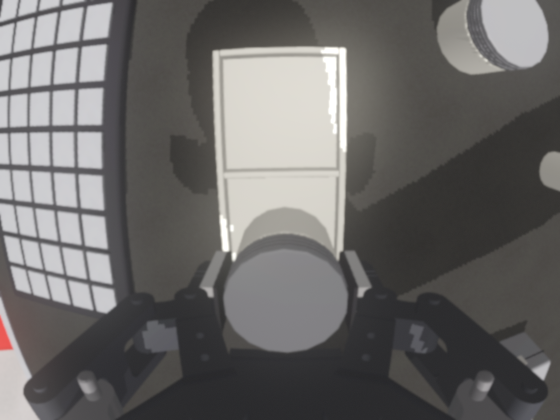

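```bash
python3 - <<'E'
from h import *
im=pickle.load(open("w2.pkl","rb"))
a,b,c,d=[cast(im,p,16,True) for p in((214,49),(345,47),(220,174),(342,173))]
print(a,b,"div",c,d,(c+d)/2,"wallmid",(a+b)/2,"jar",cast(im,(286,293),99,True))
E
```

```text
[707.29384437 -55.62960991] [631.69887924 -63.40663228] div [698.20077817  18.89257085] [625.43301451  11.68620944] [661.81689634  15.28939014] wallmid [669.4963618  -59.51812109] jar [656.34014382  45.55727264]
```

Call:
servo_tool --pt "0.4 0 -0.2 0 0 0 0" --pt "0.4 0 0 1 0 0 0" --pt "0.4 0 0 1 0 0 0" --pt "0.4 0 0 0.7 0 0 0" --pt "0.4 0 0 0.5 0 0 0" --pt "0.4 0 0 0.2 0 0 0" --pt "0.4 0 0 0 0 0 0" --pt "0.4 0 0 0 0 0 0"

```text
clock: 6.55
position: [658.1, 52.2, 42.6]
ee_rot: [0.739, -0.674, 0.0, -0.0]
contact_force: [0.0, 0.4, -0.5]
gripper_width: 50.6
```

Call:
servo_tool --pt "0.4 0 0 0.15 0 0 0" --pt "0.4 0 0 0 0 0 0" --pt "0.4 0 0 0 0 0 0"

```text
clock: 6.85
position: [657.9, 52.1, 41.0]
ee_rot: [0.739, -0.674, 0.0, -0.0]
contact_force: [-0.2, -0.8, -0.2]
gripper_width: 50.4
```

Call:
servo_tool --pt "0.6 0 0 0 0 0 0" --pt "0.8 0 0 0 0 0 0" --pt "0.9 0 0 0 0 0 0" --pt "0.9 0 0 0 0 0 0" --pt "0.9 0 0 -2 0 0 0" --pt "0.9 0 0 -4 0 0 0" --pt "0.9 0 0 -4 0 0 0" --pt "0.9 1 1 -2 0 0 0" --pt "0.9 3 3 0 0 0 0" --pt "0.9 3 3 0 0 0 0" --pt "0.9 3 3 0 0 0 0" --pt "0.9 2.5 2.2 0 0 0 0"

```text
clock: 8.05
position: [546.0, -85.0, 161.2]
ee_rot: [0.739, -0.674, -0.0, -0.0]
contact_force: [1.0, -0.1, 0.3]
gripper_width: 76.7
```

Call:
servo_tool --pt "0.9 1 1 0 0 0 0" --pt "0.9 0 0 0 0 0 0" --pt "0.9 0 0 0 0 0 0" --pt "0.9 0 0 0 0 0 0"

```text
clock: 8.45
position: [539.9, -93.7, 160.8]
ee_rot: [0.739, -0.673, 0.0, -0.0]
contact_force: [0.9, 1.0, 0.1]
gripper_width: 76.8
```

```bash
cat > look.py <<'E'
from bench import *
from h import *
import sys
n=sys.argv[1];im=get_image("wrist");pickle.dump(im,open(n+".pkl","wb"))
cv2.imwrite(f"pics/{n}.png",im["image"][:,:,::-1])
P=[float(a) for a in sys.argv[2:5]];tgt(read_state(),P)
if len(sys.argv)>5: print("pred px",proj(im,(P[0],P[1],float(sys.argv[5])),True).round(1))
E
python3 look.py w3 539 -95 37 58
```

```text
t 8.5 pos [539.8 -93.7 160.7] yaw_y -174.6 z [ 0.  0. -1.] w 76.9 F [ 1.1  0.2 -0.6]
  tool shift cm [ 0.13  0.1  12.37]
pred px [286.9 209.2]
```

View pics/w3.png

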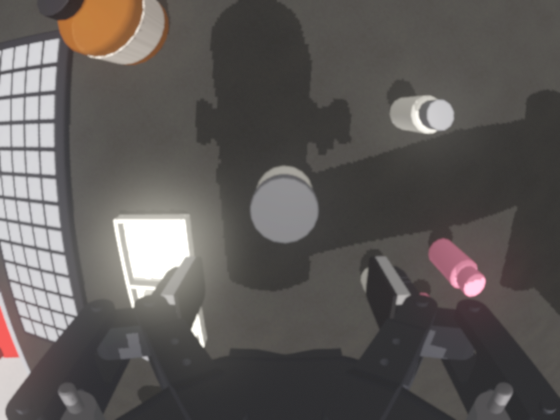

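Call:
servo_tool --pt "0.9 0.1 0 2 0 0 0" --pt "0.9 0 0 3 0 0 0" --pt "0.9 0 0 3 0 0 0" --pt "0.9 0 0 2.4 0 0 0" --pt "0.9 0 0 1.4 0 0 0" --pt "0.9 0 0 0.6 0 0 0" --pt "0.7 0 0 0 0 0 0" --pt "0.5 0 0 0 0 0 0" --pt "0.4 0 0 0 0 0 0" --pt "0.4 0 0 0 0 0 0" --pt "0.4 0 0 0 0 0 0" --pt "0.4 0 0 0 0 0 0"

```text
clock: 9.7
position: [539.6, -95.3, 37.7]
ee_rot: [0.739, -0.674, 0.001, -0.001]
contact_force: [0.3, 1.3, 4.6]
gripper_width: 50.8
```

```bash
python3 - <<'E'
from bench import *
from h import *
im=pickle.load(open("w3.pkl","rb"))
print("bB",cast(im,(439,114),76,True),"jar",cast(im,(284,209),58,True))
tgt(read_state(),(665,-21.3,82))
E
```

```text
bB [ 439.69555119 -179.89949186] jar [541.192112   -94.97481515]
t 9.7 pos [539.6 -95.3  37.7] yaw_y -174.7 z [ 0.002  0.    -1.   ] w 50.8 F [0.3 1.3 4.6]
  tool shift cm [ -6.21 -13.18  -4.41]
```

Call:
servo_tool --pt "0.4 0 0 -0.5 0 0 0" --pt "0.4 0 0 -1.5 0 0 0" --pt "0.4 0 0 -1.5 0 0 0" --pt "0.4 -0.4 -1 -0.9 0 0 0" --pt "0.4 -1.4 -3 0 0 0 0" --pt "0.4 -1.4 -3 0 0 0 0" --pt "0.4 -1.4 -3 0 0 0 0" --pt "0.4 -1.2 -2.2 0 0 0 0" --pt "0.4 -0.4 -1 0 0 0 0" --pt "0.4 0 0 0 0 0 0" --pt "0.4 0 0 0 0 0 0" --pt "0.4 0 0 0 0 0 0"

```text
clock: 10.9
position: [663.3, -22.4, 80.7]
ee_rot: [0.739, -0.674, -0.001, 0.001]
contact_force: [-0.3, 0.9, -1.1]
gripper_width: 50.4
```

```bash
python3 look.py w4 665 -21.3 41 
```

```text
t 10.95 pos [663.6 -22.4  80.9] yaw_y -174.7 z [-0.001 -0.    -1.   ] w 50.4 F [ 0.6 -0.4 -1.8]
  tool shift cm [-0.09 -0.15  3.99]
```

View pics/w4.png

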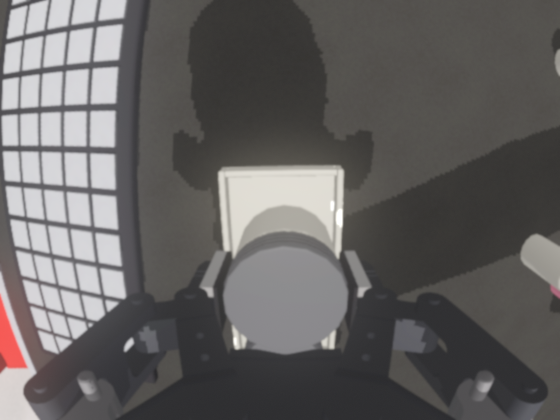

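Call:
servo_tool --pt "0.4 -0.1 -0.15 0 0 0 0" --pt "0.4 0 0 1 0 0 0" --pt "0.4 0 0 1 0 0 0" --pt "0.4 0 0 1 0 0 0" --pt "0.4 0 0 0.6 0 0 0" --pt "0.4 0 0 0.3 0 0 0" --pt "0.4 0 0 0.1 0 0 0" --pt "0.4 0 0 0 0 0 0" --pt "0.4 0 0 0 0 0 0"

```text
clock: 11.85
position: [666.4, -20.4, 40.9]
ee_rot: [0.739, -0.674, 0.0, -0.0]
contact_force: [-0.4, 0.3, -1.7]
gripper_width: 50.5
```

```bash
python3 - <<'E'
from bench import *
from h import *
im=pickle.load(open("w4.pkl","rb"))
a,b=[cast(im,p,16,True) for p in((219,168),(343,166))];m=(a+b)/2
print("wall mid",m,"-> bay centre",m+39*np.array([-.096,.995]))
tgt(read_state(),(440,-13.5,150))
E
```

```text
wall mid [669.7879349  -61.66742973] -> bay centre [666.0439349  -22.86242973]
t 11.85 pos [666.4 -20.4  40.9] yaw_y -174.7 z [ 0.001  0.    -1.   ] w 50.5 F [-0.4  0.3 -1.7]
  tool shift cm [ -2.78  22.47 -10.93]
```

Call:
servo_tool --pt "0.6 0 0 0 0 0 0" --pt "0.8 0 0 0 0 0 0" --pt "0.9 0 0 0 0 0 0" --pt "0.9 0 0 0 0 0 0" --pt "0.9 0 0 -2 0 0 0" --pt "0.9 0 0 -4 0 0 0" --pt "0.9 0 0 -4 0 0 0" --pt "0.65 0 2 -2 0 0 0" --pt "0.65 -0.5 4 0 0 0 0" --pt "0.65 -0.8 4.5 0 0 0 0" --pt "0.65 -0.8 4.5 0 0 0 0" --pt "0.65 -0.7 4.5 0 0 0 0"

```text
clock: 13.05
position: [467.6, -10.7, 161.0]
ee_rot: [0.739, -0.674, 0.0, -0.0]
contact_force: [-0.6, 0.2, 0.4]
gripper_width: 55.2
```

Call:
servo_tool --pt "0.65 0 3 0 0 0 0" --pt "0.65 0 0 0 0 0 6.5" --pt "0.65 0 0 0 0 0 0" --pt "0.65 0 0 0 0 0 0" --pt "0.65 0 0 0 0 0 0"

```text
clock: 13.55
position: [440.1, -13.3, 160.8]
ee_rot: [-0.7, 0.714, -0.0, 0.0]
contact_force: [0.3, -0.4, -0.3]
gripper_width: 55.8
```

```bash
python3 look.py w5 440 -13.5 30 76
```

```text
t 13.6 pos [440.1 -13.3 160.7] yaw_y 178.9 z [ 0. -0. -1.] w 55.6 F [ 1.2 -0.7  0.1]
  tool shift cm [2.000e-02 1.000e-02 1.307e+01]
pred px [285.7 217.9]
```

View pics/w5.png

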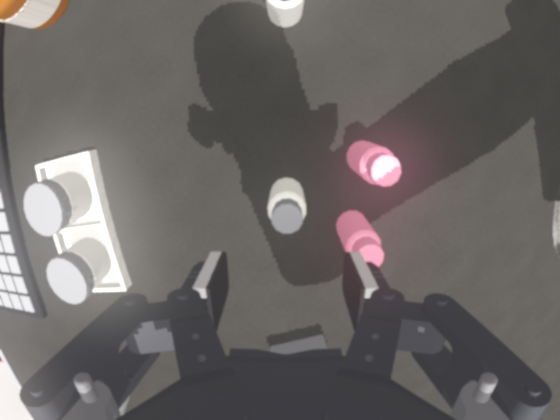

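Call:
servo_tool --pt "0.65 0 0 2 0 0 0" --pt "0.65 0 0 3 0 0 0" --pt "0.65 0 0 3 0 0 0" --pt "0.65 0 0 2.5 0 0 0" --pt "0.65 0 0 1.6 0 0 0" --pt "0.65 0 0 0.9 0 0 0" --pt "0.5 0 0 0 0 0 0" --pt "0.3 0 0 0 0 0 0" --pt "0.2 0 0 0 0 0 0" --pt "0.2 0 0 0 0 0 0" --pt "0.2 0 0 0 0 0 0" --pt "0.2 0 0 0 0 0 0"

```text
clock: 14.8
position: [439.7, -13.3, 31.3]
ee_rot: [-0.7, 0.714, -0.0, 0.0]
contact_force: [0.7, 0.1, 2.1]
gripper_width: 28.4
```

```bash
python3 - <<'E'
from bench import *
from h import *
tgt(read_state(),(484,379,135))
tgt(read_state(),(484,327,135))
E
```

```text
t 14.8 pos [439.7 -13.3  31.3] yaw_y 178.8 z [ 0.001  0.    -1.   ] w 28.4 F [0.7 0.1 2.1]
  tool shift cm [-39.31  -3.63 -10.35]
t 14.8 pos [439.7 -13.3  31.3] yaw_y 178.8 z [ 0.001  0.    -1.   ] w 28.4 F [0.7 0.1 2.1]
  tool shift cm [-34.12  -3.74 -10.35]
```

Call:
servo_tool --pt "0.2 0 0 -1 0 0 0" --pt "0.2 0 0 -3 0 0 0" --pt "0.2 0 0 -3 0 0 0" --pt "0.2 -1.5 0 -1.5 0 0 0" --pt "0.2 -3 -0.4 0 0 0 0" --pt "0.2 -4 -0.5 0 0 0 0" --pt "0.2 -4 -0.5 0 0 0 0" --pt "0.2 -4 -0.5 0 0 0 0" --pt "0.2 -4 -0.5 0 0 0 0" --pt "0.2 -4 -0.5 0 0 0 0" --pt "0.2 -4 -0.5 0 0 0 0" --pt "0.2 -4 -0.2 0 0 0 0"

```text
clock: 16.0
position: [482.3, 312.4, 116.6]
ee_rot: [-0.7, 0.714, -0.0, 0.0]
contact_force: [0.6, 0.6, -0.5]
gripper_width: 28.3
```

Call:
servo_tool --pt "0.2 -3.5 0 1 0 0 0" --pt "0.2 -2.3 0 2 0 0 0" --pt "0.2 -1 0 1 0 0 0" --pt "0.2 0 0 0 0 0 0" --pt "0.2 0 0 0 0 0 0" --pt "0.2 0 0 0 0 0 0"

```text
clock: 16.6
position: [484.0, 377.9, 76.9]
ee_rot: [-0.699, 0.715, -0.0, 0.0]
contact_force: [-0.4, -0.5, -0.3]
gripper_width: 28.1
```

```bash
python3 look.py w6 484 379 34
```

```text
t 16.65 pos [484.1 378.   77. ] yaw_y 178.7 z [ 0.001  0.001 -1.   ] w 28.5 F [-0.5 -0.1 -0.5]
  tool shift cm [-0.1   0.01  4.3 ]
```

View pics/w6.png

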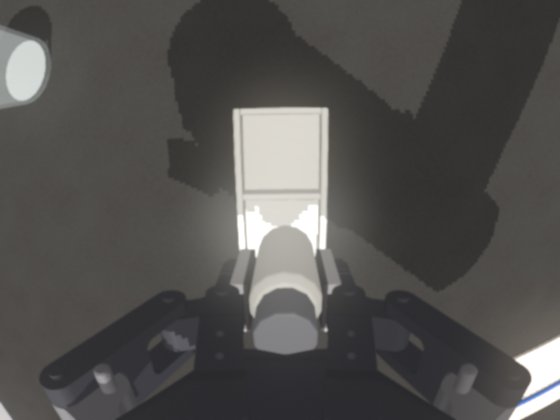

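```bash
python3 - <<'E'
from bench import *
from h import *
im=pickle.load(open("w6.pkl","rb"))
a,b,c,d=[cast(im,p,16,True) for p in((234,109),(328,108),(238,193),(326,193))]
u=(c+d)/2-(a+b)/2
print(a,b,c,d,(a+b)/2,(c+d)/2,np.hypot(*u),np.degrees(np.arctan2(u[1],u[0])))
C=(a+b)/2+54*u/np.hypot(*u);print("centre",C,"bays",C+26*u/np.hypot(*u),C-26*u/np.hypot(*u))
E
```

```text
[512.50412799 302.54221218] [457.75725122 303.26067897] [512.48483866 353.2410999 ] [458.92605983 354.40426548] [485.13068961 302.90144558] [485.70544925 353.82268269] 50.92448073218309 89.35331690373853
centre [485.74016113 356.89800606] bays [486.03361038 382.89635   ] [485.44671188 330.89966213]
```

Call:
servo_tool --pt "0.2 -0.3 -0.15 0 0 0 0" --pt "0.2 0 0 1 0 0 0" --pt "0.2 0 0 1 0 0 0" --pt "0.2 0 0 1 0 0 0" --pt "0.2 0 0 0.7 0 0 0" --pt "0.2 0 0 0.4 0 0 0" --pt "0.2 0 0 0.1 0 0 0" --pt "0.2 0 0 0 0 0 0" --pt "0.2 0 0 0 0 0 0"

```text
clock: 17.55
position: [484.7, 381.2, 34.4]
ee_rot: [-0.7, 0.714, -0.0, -0.001]
contact_force: [-3.1, -1.5, 5.1]
gripper_width: 28.7
```

Call:
servo_tool --pt "0.4 0 0 0 0 0 0" --pt "0.55 0 0 0 0 0 0" --pt "0.55 0 0 0 0 0 0" --pt "0.55 0 0 0 0 0 0" --pt "0.6 0 0 -2 0 0 0" --pt "0.6 0 0 -4 0 0 0" --pt "0.6 0 0 -4 0 0 0" --pt "0.6 1.5 0 -2 0 0 0" --pt "0.6 3.5 0.3 0 0 0 0" --pt "0.6 4.5 0.3 0 0 0 0" --pt "0.6 4.5 0.3 0 0 0 0" --pt "0.6 4.5 0.3 0 0 0 0"

```text
clock: 18.75
position: [468.9, 195.5, 153.9]
ee_rot: [-0.7, 0.714, -0.0, 0.0]
contact_force: [0.7, -0.0, 0.9]
gripper_width: 51.4
```

Call:
servo_tool --pt "0.6 4.5 0.3 0 0 0 0" --pt "0.6 4.5 0.3 0 0 0 0" --pt "0.6 4.5 0.3 0 0 0 0" --pt "0.6 4.5 0.3 0 0 0 0" --pt "0.6 4.5 0.3 0 0 0 0" --pt "0.6 4.5 0.3 0 0 0 0" --pt "0.6 4.5 0.3 0 0 0 0" --pt "0.6 4 0 0 0 0 0" --pt "0.6 2 0 0 0 0 0" --pt "0.6 0 0 0 0 0 0" --pt "0.6 0 0 0 0 0 0" --pt "0.6 0 0 0 0 0 0"

```text
clock: 19.95
position: [440.6, -176.7, 153.8]
ee_rot: [-0.7, 0.714, 0.0, 0.0]
contact_force: [0.6, 0.7, 0.8]
gripper_width: 51.0
```

```bash
python3 look.py w7 439 -180 30 76;  python3 - <<'E'
from h import *
im=pickle.load(open("w7.pkl","rb"));g=im["image"]
g=g[120:300,200:380]
cv2.imwrite("pics/w7c.png",cv2.resize(g,None,fx=2,fy=2)[:,:,::-1])
E
```

```text
t 20.0 pos [ 440.6 -176.6  153.9] yaw_y 178.9 z [ 0.  0. -1.] w 51.0 F [0.6 0.2 0.2]
  tool shift cm [ 0.35  0.16 12.39]
pred px [287.7 216.9]
```

View pics/w7.png

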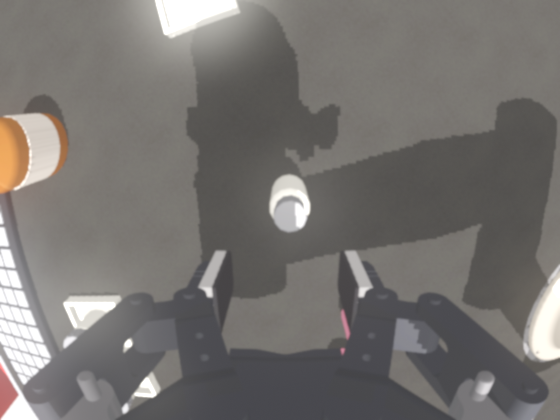

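Call:
servo_tool --pt "0.6 0.35 0.2 2 0 0 0" --pt "0.6 0 0 3 0 0 0" --pt "0.6 0 0 3 0 0 0" --pt "0.6 0 0 2.3 0 0 0" --pt "0.6 0 0 1.4 0 0 0" --pt "0.6 0 0 0.6 0 0 0" --pt "0.5 0 0 0 0 0 0" --pt "0.3 0 0 0 0 0 0" --pt "0.2 0 0 0 0 0 0" --pt "0.2 0 0 0 0 0 0" --pt "0.2 0 0 0 0 0 0" --pt "0.2 0 0 0 0 0 0"

```text
clock: 21.2
position: [439.1, -180.9, 31.6]
ee_rot: [-0.7, 0.714, -0.001, 0.001]
contact_force: [0.1, 1.7, 5.4]
gripper_width: 28.6
```

```bash
python3 - <<'E'
from bench import *
from h import *
tgt(read_state(),(485.2,329,135))
E
```

```text
t 21.2 pos [ 439.1 -180.9   31.6] yaw_y 178.8 z [ 0.002 -0.    -1.   ] w 28.6 F [0.1 1.7 5.4]
  tool shift cm [-51.07  -3.58 -10.34]
```

Call:
servo_tool --pt "0.2 0 0 -1 0 0 0" --pt "0.2 0 0 -3 0 0 0" --pt "0.2 0 0 -4 0 0 0" --pt "0.2 -1.5 0 -2.4 0 0 0" --pt "0.2 -3 -0.3 0 0 0 0" --pt "0.2 -4 -0.3 0 0 0 0" --pt "0.2 -4 -0.3 0 0 0 0" --pt "0.2 -4 -0.3 0 0 0 0" --pt "0.2 -4 -0.3 0 0 0 0" --pt "0.2 -4 -0.3 0 0 0 0" --pt "0.2 -4 -0.3 0 0 0 0" --pt "0.2 -4 -0.3 0 0 0 0"

```text
clock: 22.4
position: [468.8, 144.9, 135.3]
ee_rot: [-0.7, 0.714, -0.0, 0.0]
contact_force: [0.1, 0.0, -1.7]
gripper_width: 28.5
```

Call:
servo_tool --pt "0.2 -4 -0.3 0 0 0 0" --pt "0.2 -4 -0.3 0 0 0 0" --pt "0.2 -4 -0.3 0 0 0 0" --pt "0.2 -3 -0.2 0 0 0 0" --pt "0.2 -2 0 1 0 0 0" --pt "0.2 -1 0 2 0 0 0" --pt "0.2 -0.5 0 2 0 0 0" --pt "0.2 0 0 1 0 0 0" --pt "0.2 0 0 0 0 0 0" --pt "0.2 0 0 0 0 0 0" --pt "0.2 0 0 0 0 0 0"

```text
clock: 23.5
position: [484.6, 328.2, 75.9]
ee_rot: [-0.7, 0.715, -0.0, 0.001]
contact_force: [-0.2, -0.8, -0.6]
gripper_width: 28.3
```

```bash
python3 look.py w8 485.2 329 34.6
```

```text
t 23.55 pos [484.6 328.3  76. ] yaw_y 178.8 z [ 0.001  0.001 -1.   ] w 28.5 F [ 0.1  0.2 -0.5]
  tool shift cm [-0.06 -0.05  4.14]
```

View pics/w8.png

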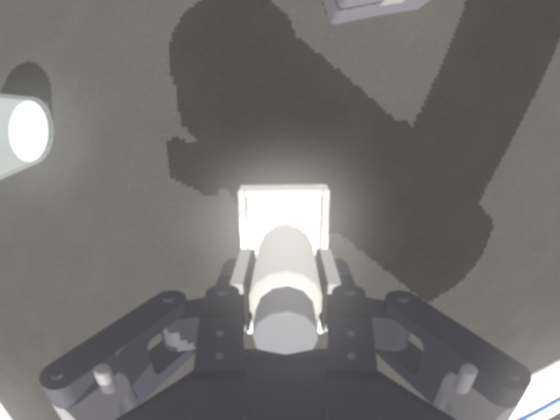

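Call:
servo_tool --pt "0.2 -0.05 -0.05 0 0 0 0" --pt "0.2 0 0 1 0 0 0" --pt "0.2 0 0 1 0 0 0" --pt "0.2 0 0 1 0 0 0" --pt "0.2 0 0 0.6 0 0 0" --pt "0.2 0 0 0.4 0 0 0" --pt "0.2 0 0 0.1 0 0 0" --pt "0.2 0 0 0 0 0 0" --pt "0.2 0 0 0 0 0 0"

```text
clock: 24.45
position: [484.1, 328.2, 34.7]
ee_rot: [-0.7, 0.714, -0.0, -0.001]
contact_force: [-4.5, -1.3, 6.9]
gripper_width: 28.9
```

```bash
python3 - <<'E'
from bench import *
from h import *
im=pickle.load(open("w8.pkl","rb"))
m=cast(im,(284,186),16,True);print(m,"bay",m+[0,28])
tgt(read_state(),(427,171,150))
E
```

```text
[485.06529836 299.6766017 ] bay [485.06529836 327.6766017 ]
t 24.45 pos [484.1 328.2  34.7] yaw_y 178.8 z [-0.001 -0.001 -1.   ] w 28.9 F [-4.5 -1.3  6.9]
  tool shift cm [ 15.85   5.39 -11.5 ]
```

Call:
servo_tool --pt "0.4 0 0 0 0 0 0" --pt "0.55 0 0 0 0 0 0" --pt "0.55 0 0 0 0 0 0" --pt "0.55 0 0 0 0 0 0" --pt "0.6 0 0 -2 0 0 0" --pt "0.6 0 0 -4 0 0 0" --pt "0.7 0 0 -4 0 0 0" --pt "0.8 2 0.6 -2 0 0 0" --pt "0.8 4 1.4 0 0 0 0" --pt "0.8 4 1.4 0 0 0 0" --pt "0.8 4 1.4 0 0 0 0" --pt "0.8 1.8 0.6 0 0 0 -4.9"

```text
clock: 25.65
position: [425.2, 168.9, 153.6]
ee_rot: [0.73, -0.684, -0.0, 0.001]
contact_force: [1.6, 0.6, 0.5]
gripper_width: 68.3
```

Call:
servo_tool --pt "0.8 0 0 0 0 0 -8.4" --pt "0.8 0 0 0 0 0 -8.4" --pt "0.8 0 0 0 0 0 -8.4" --pt "0.8 0 0 0 0 0 -8.4" --pt "0.8 0 0 0 0 0 -8.4" --pt "0.8 0 0 0 0 0 -8.4" --pt "0.8 0 0 0 0 0 -8.4" --pt "0.8 0 0 0 0 0 -8.4" --pt "0.8 0 0 0 0 0 -8.4" --pt "0.8 0 0 0 0 0 -8.4" --pt "0.8 0 0 0 0 0 -8.4" --pt "0.8 0 0 0 0 0 -8.4"

```text
clock: 26.85
position: [427.3, 171.9, 153.8]
ee_rot: [0.992, 0.129, 0.0, -0.0]
contact_force: [-0.0, 0.4, -0.4]
gripper_width: 68.3
```

Call:
servo_tool --pt "0.8 0 0 0 0 0 0" --pt "0.8 0 0 0 0 0 0" --pt "0.8 0 0 0 0 0 0"

```text
clock: 27.15
position: [427.3, 171.9, 153.8]
ee_rot: [0.992, 0.125, 0.0, -0.0]
contact_force: [0.4, 0.6, 0.2]
gripper_width: 68.2
```

```bash
python3 look.py w9 427 171 30 52
```

```text
t 27.2 pos [427.3 171.9 153.8] yaw_y -75.6 z [-0. -0. -1.] w 68.1 F [0.3 0.7 0.3]
  tool shift cm [-0.05  0.08 12.38]
pred px [286.4 212.6]
```

View pics/w9.png

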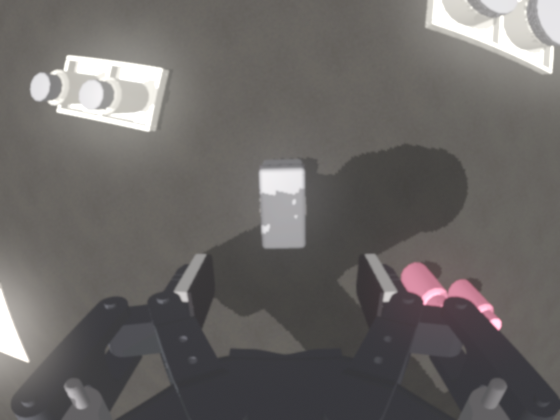

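Call:
servo_tool --pt "0.8 0.3 -0.15 2 0 0 0" --pt "0.8 0 0 3 0 0 0" --pt "0.8 0 0 3 0 0 0" --pt "0.8 0 0 2.3 0 0 0" --pt "0.8 0 0 1.4 0 0 0" --pt "0.8 0 0 0.6 0 0 0" --pt "0.6 0 0 0 0 0 0" --pt "0.4 0 0 0 0 0 0" --pt "0.25 0 0 0 0 0 0" --pt "0.25 0 0 0 0 0 0" --pt "0.25 0 0 0 0 0 0" --pt "0.25 0 0 0 0 0 0"

```text
clock: 28.4
position: [430.5, 174.7, 31.8]
ee_rot: [0.992, 0.126, 0.001, -0.001]
contact_force: [-1.1, -0.4, 6.0]
gripper_width: 33.1
```

Call:
servo_tool --pt "0.25 0 0 -1 0 0 0" --pt "0.25 0 0 -3 0 0 0" --pt "0.25 0 0 -4 0 0 8" --pt "0.25 0 0 -2 0 0 8" --pt "0.25 0 0 0 0 0 8" --pt "0.25 0 0 0 0 0 8" --pt "0.25 0 0 0 0 0 8" --pt "0.25 0 0 0 0 0 8" --pt "0.25 0 0 0 0 0 8" --pt "0.25 0 0 0 0 0 8" --pt "0.25 0 0 0 0 0 8" --pt "0.25 0 0 0 0 0 8"

```text
clock: 29.6
position: [429.4, 173.8, 131.1]
ee_rot: [0.839, -0.543, -0.0, 0.0]
contact_force: [0.6, -0.1, -0.9]
gripper_width: 33.4
```

Call:
servo_tool --pt "0.25 0 0 0 0 0 8" --pt "0.25 0 0 0 0 0 0.9" --pt "0.25 0 0 0 0 0 0" --pt "0.25 0 0 0 0 0 0"

```text
clock: 30.0
position: [429.7, 174.0, 130.9]
ee_rot: [0.797, -0.604, -0.0, 0.0]
contact_force: [0.1, -0.4, -0.6]
gripper_width: 33.1
```

```bash
python3 - <<'E'
from bench import *
from h import *
tgt(read_state(),(520,-381,130))
E
```

```text
t 30.0 pos [429.7 174.  130.9] yaw_y -164.3 z [-0. -0. -1.] w 33.1 F [ 0.1 -0.4 -0.6]
  tool shift cm [55.87  6.34  0.09]
```

Call:
servo_tool --pt "0.25 2 0.2 0 0 0 0" --pt "0.25 4 0.5 0 0 0 0" --pt "0.25 4 0.5 0 0 0 0" --pt "0.25 4 0.5 0 0 0 0" --pt "0.25 4 0.5 0 0 0 0" --pt "0.25 4 0.5 0 0 0 0" --pt "0.25 4 0.5 0 0 0 0" --pt "0.25 4 0.5 0 0 0 0" --pt "0.25 4 0.5 0 0 0 0" --pt "0.25 4 0.5 0 0 0 0" --pt "0.25 4 0.4 0 0 0 0" --pt "0.25 4 0.4 0 0 0 0"

```text
clock: 31.2
position: [500.6, -285.5, 130.8]
ee_rot: [0.797, -0.604, -0.0, 0.0]
contact_force: [0.7, 0.8, -0.5]
gripper_width: 33.2
```

Call:
servo_tool --pt "0.25 4 0.4 0 0 0 0" --pt "0.25 3 0.4 1 0 0 0" --pt "0.25 1.9 0 2 0 0 0" --pt "0.25 1 0 1.5 0 0 0" --pt "0.25 0 0 0.5 0 0 0" --pt "0.25 0 0 0 0 0 0" --pt "0.25 0 0 0 0 0 0" --pt "0.25 0 0 0 0 0 0"

```text
clock: 32.0
position: [520.2, -380.5, 82.1]
ee_rot: [0.797, -0.604, 0.001, -0.0]
contact_force: [-0.7, 0.4, -0.2]
gripper_width: 33.2
```

```bash
python3 look.py w10 520 -381 35
```

```text
t 32.05 pos [ 520.2 -380.6   82.1] yaw_y -164.3 z [ 0.002 -0.001 -1.   ] w 32.9 F [ 0.4  0.9 -0.5]
  tool shift cm [0.02 0.04 4.71]
```

View pics/w10.png

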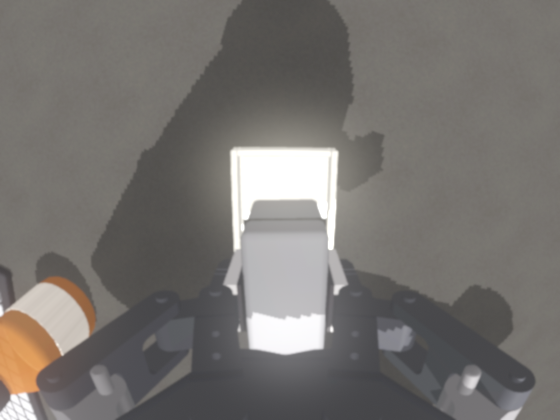

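```bash
python3 - <<'E'
from bench import *
from h import *
im=pickle.load(open("w10.pkl","rb"))
a,b=[cast(im,p,16,True) for p in((231,150),(337,149))]
c,d=[cast(im,p,102,True) for p in((244,221),(328,221))]
u=(b-a)/np.hypot(*(b-a));print(a,b,np.hypot(*(b-a)),np.degrees(np.arctan2(u[1],u[0])),"case edge",c,d,np.hypot(*(d-c)))
L=np.radians(-74.3);x=np.array([np.cos(L),np.sin(L)])
print("tray centre",(a+b)/2-49*x,"case centre",(c+d)/2-32*x)
e=(a+b)/2-49*x-((c+d)/2-32*x);print("err along tool x,y",e@x,e@np.array([x[1],-x[0]]))
E
```

```text
[ 565.97092013 -419.65899015] [ 503.95886831 -437.73420083] 64.59262969994109 -163.74970545408218 case edge [ 544.02472086 -408.94829923] [ 514.89232544 -417.15273961] 30.26564562320956
tray centre [ 521.70547236 -381.52469992] case centre [ 520.79930888 -382.24438353]
err along tool x,y -0.447625234996679 -1.0671028179441477
```

Call:
servo_tool --pt "0.25 0 -0.1 0 0 0 0" --pt "0.25 0 0 1 0 0 0" --pt "0.25 0 0 1 0 0 0" --pt "0.25 0 0 1 0 0 0" --pt "0.25 0 0 0.9 0 0 0" --pt "0.25 0 0 0.5 0 0 0" --pt "0.25 0 0 0.3 0 0 0" --pt "0.25 0 0 0 0 0 0" --pt "0.25 0 0 0 0 0 0"

```text
clock: 32.95
position: [520.1, -380.8, 34.9]
ee_rot: [0.797, -0.604, -0.001, 0.0]
contact_force: [-2.1, 2.4, 6.6]
gripper_width: 33.4
```

Release, lift, and retreat toward the base for a final look.

Call:
servo_tool --pt "0.4 0 0 0 0 0 0" --pt "0.5 0 0 0 0 0 0" --pt "0.6 0 0 0 0 0 0" --pt "0.6 0 0 0 0 0 0" --pt "0.6 0 0 -2 0 0 0" --pt "0.6 0 0 -4 0 0 0" --pt "0.6 0 0 -4 0 0 0" --pt "0.6 0 1 -4 0 0 0" --pt "0.6 0 3 -3 0 0 0" --pt "0.6 0 3 -2 0 0 0" --pt "0.6 0 3 0 0 0 0" --pt "0.6 0 2 0 0 0 0"

```text
clock: 34.15
position: [403.4, -413.6, 224.6]
ee_rot: [0.796, -0.605, 0.001, -0.0]
contact_force: [-0.0, 0.5, -0.4]
gripper_width: 51.1
```

Call:
servo_tool --pt "0.6 0 0 0 0 0 0" --pt "0.6 0 0 0 0 0 0" --pt "0.6 0 0 0 0 0 0"

```text
clock: 34.45
position: [405.6, -413.1, 223.1]
ee_rot: [0.797, -0.604, -0.0, 0.0]
contact_force: [0.2, -0.4, 0.9]
gripper_width: 51.4
```

```bash
python3 - <<'E'
from bench import *
from h import *
a=get_image("scene")["image"];t=get_image("top")["image"]
b=np.vstack([cv2.resize(a[160:310,90:460],(740,300),interpolation=cv2.INTER_CUBIC),cv2.resize(t[130:280,110:480],(740,300),interpolation=cv2.INTER_CUBIC)])
cv2.imwrite("pics/end.png",b[:,:,::-1]);tgt(read_state(),None)
E
```

```text
t 34.55 pos [ 405.8 -413.   223.1] yaw_y -164.3 z [-0.001  0.    -1.   ] w 51.0 F [-0.6 -0.3 -0.3]
```

View pics/end.png

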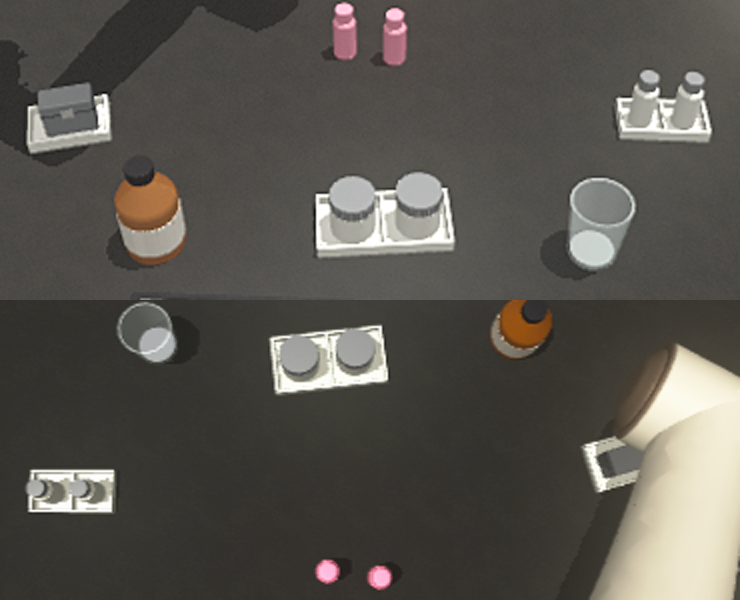

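The end picture shows two jars upright in the jar rack, at crop (352,210) and (418,207). Two bottles stand upright in the bottle rack, at (645,100) and (688,100), and the case is flat in its tray at (68,110). The beaker, amber bottle and pink bottles have not moved.

```bash
python3 -c "
from bench import *
print(job_done())"
```

```text
the job is handed in; nothing more can be done
None
```

I put both jars in the jar rack, then both bottles in the bottle rack, then the case lengthwise in its tray. I handed the job in at about 34.6 s on the robot clock, well under the 125 s limit.

**End state:** The last scene and top pictures show all five pieces upright in their bays. The beaker, the amber bottle and the pink bottles look undisturbed. The gripper was open and about 220 mm above the bench.

**Forces:** Contact force in the readings I took stayed under about 10 N, including when lowering pieces onto the rack floors.

**Disagreements and limits:**
- The top camera and wrist camera differed by up to about 5 mm on piece and rack positions. The round pieces have about 9 mm of clearance on each side.
- In the last top picture the arm hid part of the case tray, so the case's final position rests on the scene view alone.
- I did not take a separate close-up of each piece after letting go.

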